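# Set the marking depth and load a steel blank for marking

### The job

Get the bench marking unit going on the steel blank: first turn the numbered sleeve until it has clicked in at 6 and let go of it. Then take the blank off its sloped wooden rest and, without dropping it, stand it upright on one of its short edges on the unit's base, centred across the steel nose with a broad face towards the nose, let go, and push the sliding jaw up until the blank is held flat between jaw and nose. Last, press the start button right down and let go; leave the note pad, burr stand and pen where they are.

Things in the scene. Friction and masses are not known exactly. Their poses are not given: they have to be found in the camera images.
- marker: The marking unit, fixed to the bench: grey base plate 20 mm thick, origin on its underside, reaching x -110 to +140, y -165 to +125 mm; x points away from the robot (within 0.25 rad), z up. In this frame: steel nose at y 40 to 80 and the white head behind it, jaw at y 60 before the nose, sleeve axis at x 0, y -100, button at x -85, y -100.
- nose (a point): Middle of the lower end of the flat upright face of the bare steel nose, on the base plate's top (20 mm above the bench). The face looks to the unit's -x; the nose is 40 mm wide, 35 mm deep (x), its top 95 mm above the bench; behind it stands the white head, 110 mm wide, its top 90 mm above the bench.
- bay (a point): Point on the top of the base plate (20 mm above the bench) where the centre of the blank's lower edge belongs when it is clamped: 4 mm in front of the nose's face, centred across it. Axes as the marking unit's.
- sleeve (a joint): Angle of the numbered sleeve (rad), grows as it turns clockwise seen from above. A detent every 0.30 rad, from 0 (number 0) to 2.40 (number 8): number 6 is at 1.80. When let go it springs to the nearest number; about 0.15 N m to turn. White numerals on its black skirt (100 mm across, top 56 mm above the bench) run counter-clockwise and are read at the index.
- sleeve_grip (a point): On the vertical axis of the sleeve, 83 mm above the bench: the height to grip its fluted round aluminium barrel, 36 mm in diameter, from 56 to 100 mm above the bench.
- index (a point): White line on the tip of the fixed steel index post beside the skirt on its -x side (the robot's side), 58 mm above the bench; the number nearest to it is the set value.
- blank: Loose bright steel plate 80 x 60 x 8 mm, 0.30 kg; origin at its centre, x along the 80 mm, y along the 60 mm, z normal to its broad faces. At first it lies on the sloped rest, its x axis rising at 30 degrees away from the robot, its 60 mm sides overhanging the rest by 13 mm each. Upright on a short edge on the unit's base its centre is 60 mm above the bench.
- rest: Fixed dark wooden rest, 34 mm wide (y), 110 mm long (x), origin at the centre of its underside. Its top slopes up to +x at 30 degrees, with a lip 6 mm above the slope at the lower end; the blank's centre lies about 58 mm above the bench.
- jaw (a joint): Travel of the sliding jaw (m) along the unit's +x towards the nose; 0 is fully open with 62 mm between jaw face and nose; with the blank held flat it reads 0.054. It stays where left; about 3 N to move.
- jaw_post (a point): On the jaw's upright aluminium post, 65 mm above the bench, to push it by. The post is 12 mm thick (x), 30 mm wide (y), from 25 to 75 mm above the bench, and this point is its centre in x and y; the jaw's face, 36 mm wide and up to 53 mm above the bench, lies 44 mm ahead of it (+x).
- start (a joint): Travel of the start button (m): 0 released, 0.006 right down; spring, 5 N.
- start_top (a point): Centre of the top of the round grey button, 26 mm in diameter, pressed straight down.
- notes: Bystander: pad of plain notes 76 x 76 x 16 mm; origin under its centre.
- burrs: Bystander: wooden burr stand 100 x 45 x 28 mm with thin burrs up to 62 mm high; origin under its centre.
- pen: Bystander: pen 130 mm long and 14 mm thick lying along its x; origin under its middle.
Things that resemble listed ones, but are neither listed nor needed, are in the scene too. What is meant by the blank is not blue, orange or red, and is the larger of those in its own colour.

How it is judged:
By the outcome, as a careful person would: the job done as asked, in the order asked, and still so for the second after the job is handed in, with the robot touching nothing.
It also fails if it takes over 61 s, if anything falls off the work surface, if the arm or the gripper's body presses on something with over 40 N, if the wrist force passes 120 N, or if a joint passes its speed limit or range.

### The arm

A 6-joint arm with a two-finger parallel gripper is mounted at the origin on the work surface. World frame = base frame: x ahead of the robot, y to its left, z up, the work surface at z = 0. Lengths are in m, angles in rad, forces in N, time in s.
With the tool pointing down it reaches from about 0.275 to 0.75 m from the base axis. Payload 10.2 kg.
Tool frame: the origin (TCP) lies on the centre line of the jaws, within the pads' length; the fingertips stand arm.tips_ahead ahead of it and the grasp point (between the pads) lies 5 mm behind it (arm.tips_ahead is the distance from the TCP to the fingertips, in m); z points along the fingers, y is the line along which they close (so a half turn about z gives the same grasp; the last joint's range is limited). The gripper opens to 85 mm and grips with 20 to 120 N. Pads are 22 mm wide; open, the fingers measure 114 mm over their backs; the gripper's body (76 mm by 85 mm) begins 54 mm behind the grasp point. The pads swing forward as they close: fully open they stand 13 mm farther back than shut.
Start: joints at [1.046, 0.313, 1.498, -0, 1.331, -0.223], TCP at [0.156, 0.501, 0.245] pointing down, gripper open.
Joint ranges: [-2.94, 2.94], [-0.97, 2.17], [0.19, 2.56], [-1.23, 4.37], [0.02, 3.11], [-2.88, 2.88]. Speed limits (rad/s): [2.39, 2.39, 3.01, 3.14, 3.14, 3.14].

### API

Orientations are given as a 3x3 rotation matrix whose columns are the frame's x, y, z axes.
In Python, from rig import arm gives the robot as it stands. The module is installed in compiled form; this text tells all that it offers.
- The arm moves only by the tool carry_out, never from a script. Its argument "motion" is text: rows parted by semicolons, each of 6 numbers parted by spaces: the shift along the tool's x, y, z as a fraction of full scale, then the turn, a rotation vector about the tool's x, y, z as a fraction of full scale. In form: tx ty tz ax ay az; .... A call has 1 to 12 rows; each row is the pose to reach, as a shift and turn from the pose commanded when the call began, along the tool's axes at that moment; what a row does not reach only later rows make up. Full scale, the value 1, is 0.5 m for a shift and 1.5 rad for a turn. A row lasts 1/12 s, in which the tool goes at most 41.7 mm and 7.16 degrees, less where a joint would pass 70% of its speed; a pose out of reach is approached as far as the arm can. A call with a number of a shift or a turn outside -1 to 1 is refused whole. A call with a gripper value outside its range is refused whole. "grip" is the opening, from 0 (shut) to 1 (fully open), set as the call begins (left out, the last holds). The fingers move at their own pace and stop on an object; "squeeze" is the grip in N (left out, the last holds). Time passes only in rows, so rows that repeat a pose let the fingers close. It gives the time, the measured TCP pose, the force, the opening and the grip force at its end, in the units of the state.
- arm.get_state(): the state, without advancing time (a new reading comes with each control period).
- arm.read_camera(name): name is "side" or "top" or "wrist"; returns a dict with "img" (480x640x3 uint8, red, green, blue), "range_z" (480x640 float32, m along the optical axis (not along the pixel's ray), 0 where there is no reading), "fovy" (degrees; the focal length in pixels is half the picture's height over the tangent of half this angle, whatever the lens; pixels are square), "cx", "cy" (the principal point, pixels), "R" (3x3) and "t" (3): a world point X has camera coordinates R X + t. Camera axes: x right, y down, z forward; pixel columns grow to the right and rows downward; lengths in m; the calibration is good to about 2 mm. A picture is of the moment at which its call begins.
- arm.hand_in(): hands the job in; it is judged then, once.
Trained networks look in a picture, given as the dict that the camera call returned (one of the last four; its "shot" number tells which), for a name from the list of things; names that differ only in an ending like _2 or _b are one class to them, and where a whole thing is asked for, a point or a joint stands for the part that bears it (a point fixed in the world has none). Each returns a list of dicts, best first, with "conf" (0 to 1); they miss things now and then, are a little off and sometimes report something else, mostly with a low value. They report only what shows in the picture. A call takes as long as a camera call. They do not tell look-alikes from the thing itself.
- arm.spot_in(query, picture): "position" ([column, row] in pixels, amid what is visible of it).
- arm.place_of(query, picture): "position" ([column, row] in pixels: a listed point, or the origin of a listed thing).
The state is a dict: "time": time; "joint_positions": joint angles; "qvel": joint speeds; "tau": joint torques, N m; "eef_pos": TCP position; "eef_rot": TCP orientation; "force": force on the tool from outside, world axes, zero at the start; "ft_torque": the same for the moment, N m; "grip_width": finger opening in m; "finger_force": force on a finger pad.
Only numpy, scipy, OpenCV 4.12 (cv2) and the standard library are available. Lean on these libraries where they do the work, as an engineer would, in place of code of your own. Each camera call takes 0.05 s, during which the arm holds its last target. There are 200 camera calls.

## Working session

There is one attempt and no reset: what is moved stays moved. The work goes in short steps, Python scripts to look and compute and a tool call to move; the robot and the scene stay as the last step left them, time stands still between calls to the robot, and variables do not carry over. Pictures are saved under pics/ and viewed, at most 12 in all, crops included, and the job is handed in when it is done.

Besides the shell and the picture viewer there is one more tool, called after "Call:" by a JSON object that holds its "method" and its "body", one argument or row to a line. carry_out: Moves the arm, as the interface text tells. Shift numbers are shares of 0.5 m and turn numbers shares of 1.5 rad, none past 1 either way. Its arguments: {"type":"object","properties":{"motion":{"type":"string"},"grip":{"type":"number"},"squeeze":{"type":"number"}},"required":["motion"]}

```bash
mkdir -p pics; cat > h.py <<'E'
import numpy as np, cv2
from rig import arm
def look(name,fn=None):
    p=arm.read_camera(name)
    if fn: cv2.imwrite('pics/'+fn,cv2.cvtColor(p['img'],cv2.COLOR_RGB2BGR))
    return p
def ray(p,uv):
    f=240/np.tan(np.radians(p['fovy'])/2)
    return np.array([(uv[0]-p['cx'])/f,(uv[1]-p['cy'])/f,1.])
def atz(p,uv,z):
    R=np.array(p['R']);t=np.array(p['t']);c=-R.T@t;d=R.T@ray(p,uv)
    return c+d*(z-c[2])/d[2]
def depth(p,uv):
    u,v=int(round(uv[0])),int(round(uv[1]));w=p['range_z'][max(v-1,0):v+2,max(u-1,0):u+2];w=w[w>0]
    if len(w)==0:return None
    R=np.array(p['R']);return R.T@(ray(p,uv)*np.median(w)-np.array(p['t']))
def proj(p,X):
    f=240/np.tan(np.radians(p['fovy'])/2)
    c=np.array(p['R'])@X+np.array(p['t']);return [p['cx']+f*c[0]/c[2],p['cy']+f*c[1]/c[2]]
E
python3 - <<'E'
from h import *
np.set_printoptions(precision=4,suppress=True)
print(arm.tips_ahead, arm.get_state())
for n in ['top','side']:
    p=look(n,n+'1.png'); print(n,p['fovy'],p['cx'],p['cy'],-np.array(p['R']).T@p['t'])
    for q in ['marker','nose','bay','sleeve_grip','index','blank','rest','jaw_post','start_top','notes','burrs','pen']:
        print(q,[(np.round(d['position'],1).tolist(),round(d['conf'],2),depth(p,d['position'])) for d in arm.place_of(q,p)[:4]])
E
```

```text
0.014 {'time': 0.0, 'joint_positions': array([ 1.0456,  0.3134,  1.4984, -0.    ,  1.331 , -0.2234]), 'qvel': array([-0.0006, -0.0013, -0.0016, -0.0011, -0.001 ,  0.0007]), 'tau': array([  0.002 , -41.2241, -25.9762,   0.0001,   0.0037,  -0.    ]), 'eef_pos': array([0.1559, 0.5011, 0.2447]), 'eef_rot': array([[-0.9548,  0.2972, -0.0006],
       [ 0.2972,  0.9548, -0.0011],
       [ 0.0003, -0.0012, -1.    ]]), 'force': array([-0.4342,  0.3808, -0.3828]), 'ft_torque': array([ 0.0108, -0.0465, -0.0451]), 'finger_force': 0.0, 'grip_width': 0.08542820868762306}
top 47.97219437572318 321.44699199662966 241.1732951441978 [ 0.2703 -0.0053  1.383 ]
marker [([349.8, 224.9], 0.72, array([ 0.5909, -0.0879,  0.0202]))]
nose [([332.1, 203.8], 0.87, array([ 0.6374, -0.0423,  0.0603]))]
bay [([329.2, 208.0], 0.97, array([ 0.6369, -0.0355,  0.0218]))]
sleeve_grip [([395.7, 228.0], 0.61, array([ 0.5618, -0.1947,  0.1005]))]
index [([386.7, 247.5], 0.56, array([ 0.526 , -0.1787,  0.0367])), ([395.5, 227.3], 0.46, array([ 0.5636, -0.1944,  0.1001]))]
blank [([223.5, 331.1], 0.91, array([0.3263, 0.2377,
[... 940 characters left out ...]
89, 0.011 ])), ([271.8, 215.1], 0.78, array([0.4739, 0.2054, 0.0673])), ([219.5, 233.7], 0.66, array([0.3299, 0.2445, 0.0108])), ([354.9, 208.5], 0.4, array([0.7382, 0.2415, 0.0178]))]
rest [([271.8, 235.0], 0.61, array([0.4693, 0.2005, 0.0051]))]
jaw_post [([322.6, 256.5], 0.74, array([ 0.5407, -0.029 ,  0.0759]))]
start_top [([324.6, 310.2], 0.61, array([ 0.4953, -0.1746,  0.043 ]))]
notes [([356.7, 208.4], 0.56, array([0.7447, 0.2428, 0.0162])), ([324.0, 309.6], 0.3, array([ 0.4944, -0.1732,  0.0438]))]
burrs [([281.4, 194.7], 0.91, array([0.5523, 0.4029, 0.0112])), ([361.8, 264.7], 0.72, array([ 0.6387, -0.0451,  0.0388]))]
pen [([378.6, 409.4], 0.58, array([ 0.5176, -0.4188,  0.0011]))]
```

```bash
python3 - <<'E'
import cv2
a=cv2.imread('pics/top1.png')[150:350,130:490]
cv2.imwrite('pics/c1.png',cv2.resize(a,None,fx=2.2,fy=2.2,interpolation=cv2.INTER_CUBIC))
E
```

```text
(no output)
```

View pics/c1.png

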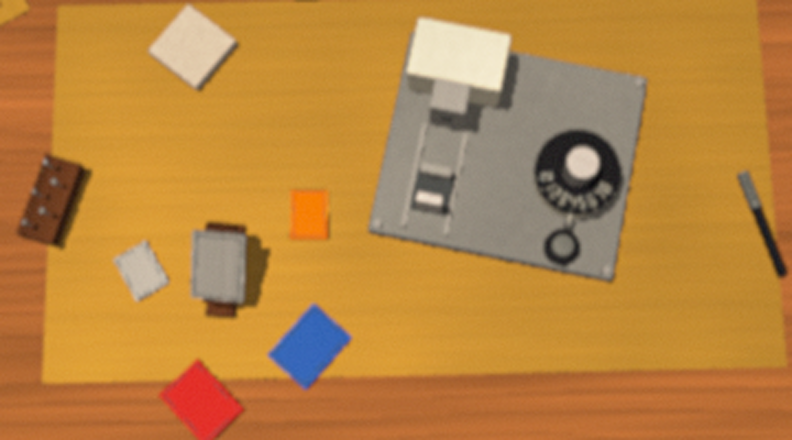

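View pics/side1.png

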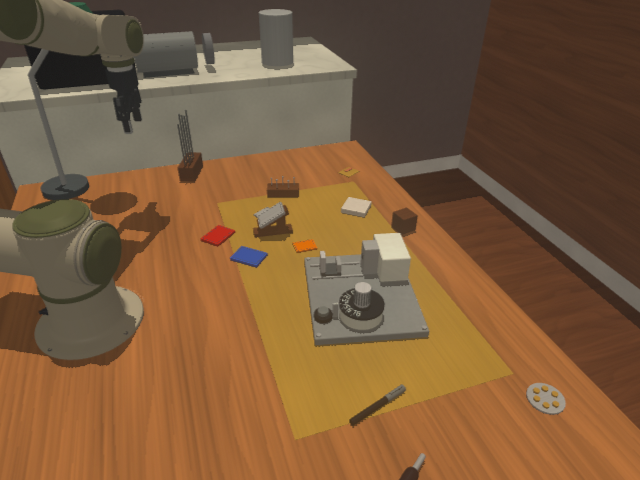

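The blank candidates in the top image are:
- bright steel plate on the rest at (229,270)
- smaller steel plate flat on the bench at (194,272)
- blue at (271,308), red at (223,331) and orange at (270,247)

I choose the one on the rest, because it is steel-coloured, the larger of the two, and on the slope. Next I'll measure the unit geometry from the point cloud and move over the sleeve.

```bash
cat >> h.py <<'E'
def cloud(p):
    f=240/np.tan(np.radians(p['fovy'])/2);v,u=np.mgrid[0:480,0:640];z=p['range_z']
    P=np.stack([(u-p['cx'])/f*z,(v-p['cy'])/f*z,z],-1)-np.array(p['t'])
    W=P@np.array(p['R']);W[z<=0]=np.nan;return W
def box(W,lo,hi):
    q=W.reshape(-1,3);return q[np.all((q>lo)&(q<hi),1)]
def rect(q):
    r=cv2.minAreaRect((q[:,:2]*1000).astype(np.float32));return r
def shift(d,st=None):
    s=arm.get_state();return s['eef_rot'].T@np.array(d)/0.5
E
python3 - <<'E'
from h import *
np.set_printoptions(precision=4,suppress=True)
p=look('top');W=cloud(p)
q=box(W,[.4,-.3,.012],[.8,.1,.2]);print('plate',rect(q),cv2.boxPoints(rect(q)))
for n,lo,hi in [('head',[.62,-.15,.08],[.78,.06,.12]),('barrel',[.5,-.27,.09],[.63,-.12,.12]),('skirt',[.48,-.27,.045],[.65,-.12,.065]),('button',[.44,-.23,.03],[.51,-.13,.06]),('post',[.5,-.06,.06],[.58,.0,.09])]:
    q=box(W,lo,hi);print(n,len(q),rect(q),q.mean(0))
q=box(W,[.4,.13,.03],[.55,.29,.1]);print('blank',len(q),rect(q),q.mean(0)); c=np.c_[q[:,:2],np.ones(len(q))];print(np.linalg.lstsq(c,q[:,2],rcond=None)[0])
print(arm.get_state()['joint_positions'])
E
```

```text
plate ((551.2713623046875, -95.49736022949219), (310.2995910644531, 366.3260192871094), 76.72823333740234) [[ 337.3825 -204.4547]
 [ 693.9247 -288.5522]
 [ 765.1603   13.4599]
 [ 408.618    97.5575]]
head 1399 ((688.03466796875, -54.79821014404297), (109.72747039794922, 106.15293884277344), 76.8064956665039) [ 0.6954 -0.0569  0.0905]
barrel 185 ((571.9982299804688, -193.10092163085938), (36.14222717285156, 35.74472427368164), 61.63594436645508) [ 0.5713 -0.1919  0.0994]
skirt 1008 ((561.28955078125, -181.90203857421875), (99.01434326171875, 131.01304626464844), 46.01077651977539) [ 0.569  -0.1911  0.056 ]
button 181 ((478.24639892578125, -181.9240264892578), (66.37557983398438, 40.52861022949219), 35.570926666259766) [ 0.4883 -0.1733  0.0371]
post 66 ((554.3449096679688, -20.98348617553711), (27.3406925201416, 44.97574234008789), 88.67843627929688) [ 0.5406 -0.021   0.0733]
blank 847 ((475.193359375, 217.55892944335938), (60.8757438659668, 88.3324203491211), 83.64668273925781) [0.4734 0.2172 0.0625]
[ 0.4988 -0.0568 -0.1612]
[ 1.0456  0.3129  1.4977 -0.      1.331  -0.2234]
```

Call:
{"method": "carry_out", "body": {
  "motion": "-0.603 -0.539 0 0 0 0;-0.603 -0.539 0 0 0 0;-0.603 -0.539 0 0 0 0;-0.603 -0.539 0 0 0 0;-0.603 -0.539 0 0 0 0;-0.603 -0.539 0 0 0 0;-0.603 -0.539 0 0 0 0;-0.603 -0.539 0 0 0 0;-0.603 -0.539 0 0 0 0;-0.603 -0.539 0 0 0 0;-0.603 -0.539 0 0 0 0",
  "grip": 1
}}

```text
time: 2.27
eef_pos: [0.366, 0.1507, 0.2454]
eef_rot: [[-0.953, 0.302, 0.001], [0.302, 0.953, -0.001], [-0.001, -0.001, -1.0]]
force: [-0.7, 1.2, -1.2]
grip_width: 0.0852
finger_force: 0.0
```

Call:
{"method": "carry_out", "body": {
  "motion": "-0.603 -0.539 0 0 0 0;-0.603 -0.539 0 0 0 0;-0.603 -0.539 0 0 0 0;-0.603 -0.539 0 0 0 0;-0.603 -0.539 0 0 0 0;-0.603 -0.539 0 0 0 0;-0.603 -0.539 0 0 0 0;-0.603 -0.539 0 0 0 0;-0.603 -0.539 0 0 0 0;-0.603 -0.539 0 0 0 0;-0.603 -0.539 0 0 0 0;-0.603 -0.539 0 0 0 0"
}}

```text
time: 3.27
eef_pos: [0.5718, -0.1931, 0.2444]
eef_rot: [[-0.954, 0.298, -0.001], [0.298, 0.954, 0.001], [0.001, 0.0, -1.0]]
force: [0.1, 0.3, 0.1]
grip_width: 0.0852
finger_force: 0.0
```

```bash
python3 - <<'E'
from h import *
np.set_printoptions(precision=4,suppress=True)
p=look('wrist','w1.png');print(p['R'],-np.array(p['R']).T@p['t'],p['fovy'])
s=arm.get_state();print(s['time'],s['eef_pos'],s['joint_positions'])
for q in ['nose','bay','sleeve_grip','index','jaw_post','start_top']:
    print(q,[(np.round(d['position'],1).tolist(),round(d['conf'],2),depth(p,d['position'])) for d in arm.place_of(q,p)[:4]])
W=cloud(p);q=box(W,[.5,-.27,.09],[.63,-.12,.12]);print(len(q),rect(q) if len(q) else 0)
q=box(W,[.44,-.23,.03],[.51,-.13,.06]);print(len(q),rect(q) if len(q) else 0)
E
```

```text
[[ 0.2987  0.9544 -0.0004]
 [ 0.9033 -0.2826  0.3229]
 [ 0.308  -0.0968 -0.9464]] [ 0.4918 -0.1686  0.3733] 59.52349035211806
3.3167 [ 0.5715 -0.1921  0.2449] [-0.5184  0.4883  1.2449  0.0002  1.4094 -1.7874]
nose [([505.1, 216.8], 0.96, array([ 0.6385, -0.043 ,  0.0217]))]
bay [([503.2, 211.6], 0.82, array([ 0.6341, -0.0431,  0.0197]))]
sleeve_grip [([320.3, 218.9], 0.94, array([ 0.5697, -0.1908,  0.1007]))]
index [([311.0, 140.6], 0.89, array([ 0.526 , -0.1847,  0.021 ]))]
jaw_post []
start_top [([310.3, 92.0], 0.68, array([ 0.4899, -0.1735,  0.0424]))]
2253 ((573.0208740234375, -191.83505249023438), (36.8734016418457, 36.30138397216797), 73.21619415283203)
2317 ((490.1837463378906, -173.13941955566406), (40.886924743652344, 39.63347244262695), 88.78086853027344)
```

View pics/w1.png

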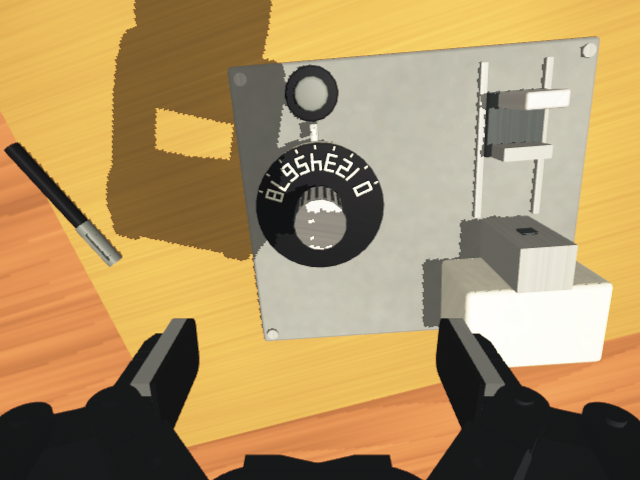

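The blank's candidates aside, this close view shows the sleeve with 0 at right (365,187) through 8 at left (272,195), and the index line at (313,130) near the 4. A crop will confirm the reading.

```bash
python3 - <<'E'
import cv2
a=cv2.imread('pics/w1.png')[110:280,240:400]
cv2.imwrite('pics/c2.png',cv2.resize(a,None,fx=3.5,fy=3.5,interpolation=cv2.INTER_CUBIC))
E
```

```text
(no output)
```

View pics/c2.png

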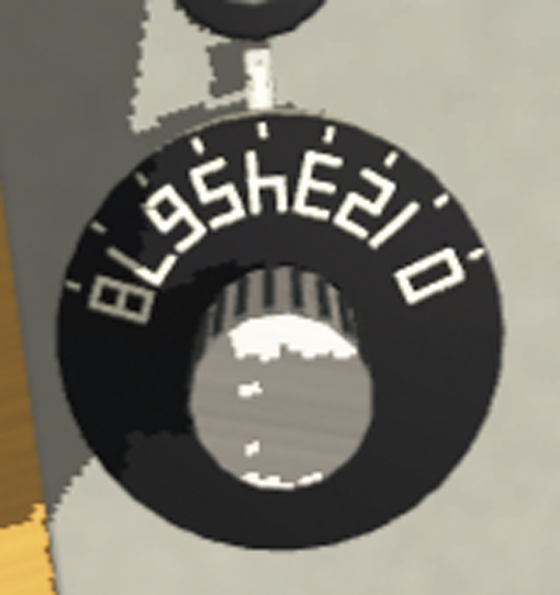

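```bash
python3 - <<'E'
from h import *
np.set_printoptions(precision=4,suppress=True)
p=look('wrist');W=cloud(p)
q=box(W,[.4,-.3,.017],[.75,.1,.023]);r=rect(q);print('plate',r);print(cv2.boxPoints(r))
for n,lo,hi in [('nosetop',[.62,-.1,.0925],[.72,.02,.1]),('headtop',[.62,-.15,.086],[.78,.06,.0915]),('post',[.5,-.08,.07],[.57,.02,.08]),('jawface',[.56,-.08,.045],[.61,.02,.058]),('barrel',[.5,-.27,.097],[.63,-.12,.103]),('button',[.44,-.23,.035],[.51,-.13,.06])]:
    q=box(W,lo,hi);print(n,len(q),rect(q),q.mean(0)); 
c=np.array([.572,-.1925,.056]);print(proj(p,c))
g=W[...,2];m=(abs(g-.056)<.003)&(np.hypot(W[...,0]-.572,W[...,1]+.1925)<.056)
img=p['img'].mean(2);ms=m&(img>170)
q=W[ms];an=np.degrees(np.arctan2(-(q[:,1]+.1925),-(q[:,0]-.572)));r=np.hypot(q[:,0]-.572,q[:,1]+.1925)
h,e=np.histogram(an[r>.044],bins=np.arange(-120,120,3));print(list(zip(e[:-1][h>0],h[h>0])))
i=arm.place_of('index',p);x=atz(p,i[0]['position'],.058);print(x,np.degrees(np.arctan2(-(x[1]+.1925),-(x[0]-.572))))
E
```

```text
plate ((606.2037353515625, -117.49749755859375), (290.07598876953125, 249.76641845703125), 77.04264831542969)
[[ 451.9792 -230.8404]
 [ 695.3859 -286.8445]
 [ 760.4283   -4.1546]
 [ 517.0216   51.8495]]
nosetop 2589 ((658.1651000976562, -47.626007080078125), (41.59454345703125, 41.17547607421875), 75.8553466796875) [ 0.6551 -0.0472  0.0949]
headtop 9674 ((688.9962768554688, -55.08715057373047), (109.92987060546875, 105.6761474609375), 77.4942855834961) [ 0.7014 -0.0533  0.0898]
post 841 ((542.295654296875, -21.31488609313965), (30.018512725830078, 12.049691200256348), 77.04216766357422) [ 0.5419 -0.0221  0.0746]
jawface 768 ((580.3651733398438, -29.683441162109375), (37.527652740478516, 10.378774642944336), 77.06743621826172) [ 0.5796 -0.0306  0.0523]
barrel 2077 ((573.4225463867188, -192.14041137695312), (36.72509002685547, 35.533626556396484), 73.08576202392578) [ 0.573  -0.1919  0.1   ]
button 938 ((490.6838073730469, -173.0911102294922), (24.771821975708008, 24.994699478149414), 26.65425682067871) [ 0.4908 -0.173   0.0418]
[np.float64(317.42902229102543), np.float64(205.84867286602235)]
[(np.int64(-87), np.int64(2)), (np.int64(-84), np.int64(4)), (np.int64(-69), np.int64(6)), (np.int64(-66), np.int64(2)), (np.int64(-51), np.int64(9)), (np.int64(-33), np.int64(7)), (np.int64(-18), np.int64(15)), (np.int64(-15), np.int64(26)), (np.int64(-12), np.int64(8)), (np.int64(3), np.int64(7))]
[ 0.5224 -0.1829  0.058 ] -10.910138650405326
```

The sleeve reads 4: the 4 tick at crop (262,128) sits under the index at crop (258,80). It needs +0.6 rad clockwise.

Call:
{"method": "carry_out", "body": {
  "motion": "-0.004 0.001 0.334 0 0 0;-0.004 0.001 0.334 0 0 0;-0.004 0.001 0.334 0 0 0;-0.004 0.001 0.334 0 0 0;-0.004 0.001 0.334 0 0 0;-0.004 0.001 0.334 0 0 0;-0.004 0.001 0.334 0 0 0"
}}

```text
time: 4.3
eef_pos: [0.5748, -0.1933, 0.081]
eef_rot: [[-0.955, 0.297, 0.003], [0.297, 0.955, -0.002], [-0.004, -0.001, -1.0]]
force: [-0.0, 0.2, 0.6]
grip_width: 0.0853
finger_force: 0.0
```

Call:
{"method": "carry_out", "body": {
  "motion": "0 0 0 0 0 0;0 0 0 0 0 0;0 0 0 0 0 0;0 0 0 0 0 0;0 0 0 0 0 0;0 0 0 0 0 0;0 0 0 0 0 0;0 0 0 0 0 0",
  "grip": 0,
  "squeeze": 50
}}

```text
time: 4.97
eef_pos: [0.5744, -0.192, 0.0797]
eef_rot: [[-0.955, 0.297, 0.002], [0.297, 0.955, 0.0], [-0.002, 0.001, -1.0]]
force: [1.1, 5.7, 6.8]
grip_width: 0.0348
finger_force: 49.9
```

Call:
{"method": "carry_out", "body": {
  "motion": "0 0 0 0 0 0.08;0 0 0 0 0 0.16;0 0 0 0 0 0.24;0 0 0 0 0 0.32;0 0 0 0 0 0.4;0 0 0 0 0 0.4;0 0 0 0 0 0.4;0 0 0 0 0 0.4"
}}

```text
time: 5.63
eef_pos: [0.5743, -0.192, 0.0797]
eef_rot: [[-0.62, 0.784, 0.002], [0.784, 0.62, 0.0], [-0.001, 0.002, -1.0]]
force: [0.9, 5.6, 6.8]
grip_width: 0.0348
finger_force: 50.0
```

Call:
{"method": "carry_out", "body": {
  "motion": "0 0 0 0 0 0;0 0 0 0 0 0;0 0 0 0 0 0;0 0 0 0 0 0;0 0 0 0 0 0;0 0 0 0 0 0",
  "grip": 1
}}

```text
time: 6.13
eef_pos: [0.5736, -0.1928, 0.0782]
eef_rot: [[-0.62, 0.785, -0.0], [0.785, 0.62, -0.0], [0.0, -0.0, -1.0]]
force: [1.3, -0.3, 0.0]
grip_width: 0.0853
finger_force: 0.0
```

Call:
{"method": "carry_out", "body": {
  "motion": "0 0 -0.34 0 0 0;0 0 -0.34 0 0 0;0 0 -0.34 0 0 0;0 0 -0.34 0 0 0;0 0 -0.34 0 0 0;0 0 -0.34 0 0 0"
}}

```text
time: 6.63
eef_pos: [0.5744, -0.1931, 0.2511]
eef_rot: [[-0.62, 0.784, 0.005], [0.784, 0.62, -0.003], [-0.005, 0.002, -1.0]]
force: [-0.6, -0.3, -1.1]
grip_width: 0.0853
finger_force: 0.0
```

```bash
python3 - <<'E'
from h import *
np.set_printoptions(precision=4,suppress=True)
p=look('wrist','w2.png');W=cloud(p)
c=np.array([.5737,-.1921]);u,v=proj(p,np.array([*c,.056]))
a=cv2.imread('pics/w2.png');M=cv2.getRotationMatrix2D((u,v),0,3.5);M[:,2]+=[280-u,280-v]
cv2.imwrite('pics/c3.png',cv2.warpAffine(a,M,(560,560),flags=cv2.INTER_CUBIC))
g=W[...,2];m=(abs(g-.056)<.003)&(np.hypot(W[...,0]-c[0],W[...,1]-c[1])<.053);q=W[m&(p['img'].mean(2)>150)]
an=np.degrees(np.arctan2(-(q[:,1]-c[1]),-(q[:,0]-c[0])));r=np.hypot(q[:,0]-c[0],q[:,1]-c[1])
h,e=np.histogram(an[(r>.044)&(r<.052)],bins=np.arange(-150,150,3));print(list(zip(e[:-1][h>0].tolist(),h[h>0].tolist())))
q=box(W,[.4,-.3,.017],[.75,.1,.023]);print('plate',rect(q))
q=box(W,[.6,-.12,.092],[.74,.03,.1]);X=(q[:,:2]-[.59607,-.09464])@np.array([[.9745,.2242],[-.2242,.9745]]);print('nose top in unit',np.percentile(X,[1,99],axis=0))
E
```

```text
[(-120, 2), (-117, 5), (-102, 5), (-99, 3), (-84, 8), (-81, 1), (-66, 9), (-51, 1), (-48, 8), (-33, 3), (-30, 4), (-18, 1), (-15, 6), (-12, 1), (3, 8)]
plate ((606.245849609375, -117.71372985839844), (289.61541748046875, 249.58018493652344), 77.0496597290039)
nose top in unit [[0.0301 0.0398]
 [0.0653 0.0798]]
```

View pics/c3.png

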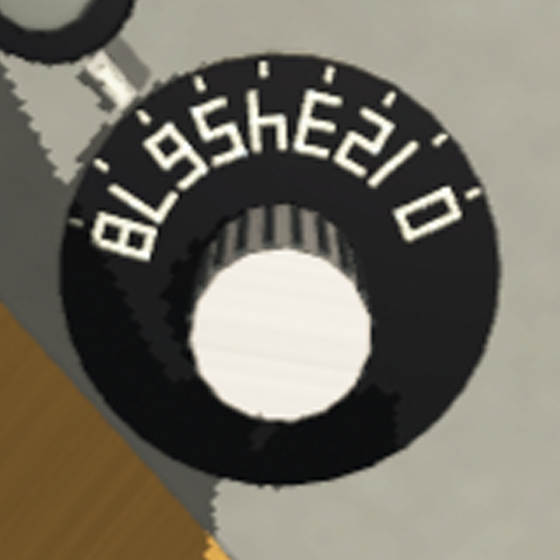

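The sleeve reads 6, with its tick under the index at crop (120,90). Next I'll look at the blank from close by.

Call:
{"method": "carry_out", "body": {
  "motion": "0.77 0.35 0 0 0 -0.527;0.77 0.35 0 0 0 -0.527;0.77 0.35 0 0 0 -0.527;0.77 0.35 0 0 0 -0.527;0.77 0.35 0 0 0 -0.527;0.77 0.35 0 0 0 -0.527;0.77 0.35 0 0 0 -0.527;0.77 0.35 0 0 0 -0.527;0.77 0.35 0 0 0 -0.527;0.77 0.35 0 0 0 -0.527;0.77 0.35 0 0 0 -0.527;0.77 0.35 0 0 0 -0.527"
}}

```text
time: 7.68
eef_pos: [0.4708, 0.2197, 0.2465]
eef_rot: [[-0.994, 0.107, -0.003], [0.107, 0.994, -0.001], [0.003, -0.001, -1.0]]
force: [0.0, -0.2, 0.4]
grip_width: 0.0852
finger_force: 0.0
```

```bash
cat > m.py <<'E'
from h import *
np.set_printoptions(precision=4,suppress=True)
def fit(p,c0):
    W=cloud(p);q=box(W,[c0[0]-.06,c0[1]-.05,.033],[c0[0]+.06,c0[1]+.05,.1])
    for k in range(4):
        A=np.c_[q[:,:2],np.ones(len(q))];c=np.linalg.lstsq(A,q[:,2],rcond=None)[0];e=abs(A@c-q[:,2]);q=q[e<[.01,.005,.003,.002][k]]
    n=np.array([-c[0],-c[1],1]);n/=np.linalg.norm(n)
    a=np.array([0,1,0])-n*n[1];a/=np.linalg.norm(a);b=np.cross(a,n)
    o=q.mean(0);r=cv2.minAreaRect((np.c_[(q-o)@b,(q-o)@a]*1000).astype(np.float32))
    ctr=o+b*r[0][0]/1000+a*r[0][1]/1000
    th=r[2] if r[2]<45 else r[2]-90
    x=b*np.cos(np.radians(th))+a*np.sin(np.radians(th))
    return n,x,np.cross(n,x),ctr-.004*n,r,len(q)
E
python3 - <<'E'
from m import *
p=look('wrist','w3.png');s=arm.get_state();print(s['time'],s['eef_pos'],s['eef_rot'],s['joint_positions'])
for v in fit(p,[.474,.217]):print(v)
print([(d['position'],d['conf'],depth(p,d['position'])) for d in arm.place_of('blank',p)])
E
```

```text
7.7333 [0.4715 0.2182 0.2467] [[-0.994   0.1092 -0.0027]
 [ 0.1092  0.994  -0.0009]
 [ 0.0026 -0.0012 -1.    ]] [ 0.2077  0.3013  1.5096 -0.0003  1.3336 -1.2536]
[-0.4979  0.0574  0.8653]
[ 0.8598 -0.098   0.5012]
[ 0.1136  0.9935 -0.0006]
[0.4706 0.2189 0.057 ]
((-2.941020965576172, 0.239471435546875), (59.96108627319336, 84.77616119384766), 84.3669662475586)
7737
[([224.0, 270.5], 0.93, array([0.5374, 0.1221, 0.0066])), ([430.4, 184.7], 0.83, array([0.4754, 0.3201, 0.0054])), ([330.5, 4.9], 0.8, array([0.3239, 0.2451, 0.0083])), ([191.2, 103.2], 0.71, array([0.384 , 0.1224, 0.0083])), ([315.1, 210.4], 0.57, array([0.4724, 0.2171, 0.0629]))]
```

View pics/w3.png

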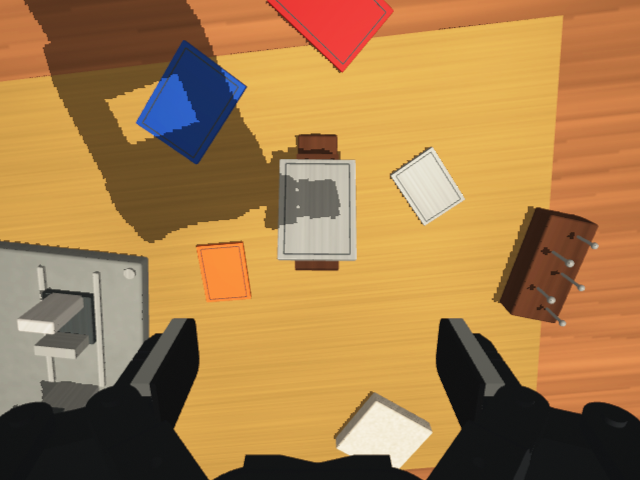

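The bright larger plate is on the rest at (317,210), and its smaller look-alike is flat at (428,185). I'll approach with the tool tilted back 30°.

Call:
{"method": "carry_out", "body": {
  "motion": "-0.118 0.001 0.2 0 0.349 0;-0.118 0.001 0.2 0 0.349 0;-0.118 0.001 0.2 0 0.349 0;-0.118 0.001 0.2 0 0.349 0;-0.118 0.001 0.2 0 0.349 0;-0.118 0.001 0.2 0 0.349 0;-0.118 0.001 0.2 0 0.349 0;-0.118 0.001 0.2 0 0.349 0;-0.118 0.001 0.2 0 0.349 0"
}}

```text
time: 8.53
eef_pos: [0.5308, 0.2115, 0.1493]
eef_rot: [[-0.862, 0.111, -0.495], [0.096, 0.994, 0.056], [0.498, 0.0, -0.867]]
force: [0.4, 0.1, 0.2]
grip_width: 0.0854
finger_force: 0.0
```

```bash
python3 - <<'E'
from m import *
s=arm.get_state();print(s['time'],s['eef_pos'],s['eef_rot'],s['joint_positions'])
R=s['eef_rot'];G=np.array([.4829,.2175,.0642]);print(R.T@(G+.005*R[:,2]-s['eef_pos'])/.5)
x=np.array([.8598,-.098,.5012]);y=np.array([.1136,.9935,-.0006]);print('y align',R.T@y)
E
```

```text
8.5333 [0.5308 0.2115 0.1493] [[-0.8618  0.1113 -0.4949]
 [ 0.0963  0.9938  0.0557]
 [ 0.498   0.0004 -0.8672]] [ 0.1238  0.7639  1.1206  0.1189  1.765  -1.3429]
[-0.0011  0.0011  0.2055]
y align [-0.0025  1.     -0.0003]
```

Call:
{"method": "carry_out", "body": {
  "motion": "-0.001 0 0.07 0 0 0;-0.001 0 0.14 0 0 0;-0.001 0 0.202 0 0 0;-0.001 0 0.202 0 0 0;-0.001 0 0.202 0 0 0;-0.001 0 0.202 0 0 0"
}}

```text
time: 9.03
eef_pos: [0.4827, 0.2174, 0.0626]
eef_rot: [[-0.863, 0.111, -0.493], [0.096, 0.994, 0.056], [0.496, 0.001, -0.868]]
force: [0.9, -0.1, 0.7]
grip_width: 0.0854
finger_force: 0.0
```

Call:
{"method": "carry_out", "body": {
  "motion": "0 0 0 0 0 0;0 0 0 0 0 0;0 0 0 0 0 0;0 0 0 0 0 0;0 0 0 0 0 0;0 0 0 0 0 0",
  "grip": 0,
  "squeeze": 80
}}

```text
time: 9.53
eef_pos: [0.4825, 0.2173, 0.0622]
eef_rot: [[-0.862, 0.111, -0.494], [0.096, 0.994, 0.056], [0.497, 0.001, -0.868]]
force: [3.4, -0.7, 7.0]
grip_width: 0.0587
finger_force: 85.9
```

```bash
python3 - <<'E'
from m import *
s=arm.get_state();print(s['time'],s['eef_pos'],s['eef_rot'],s['force'],s['ft_torque'],s['grip_width'],s['finger_force'])
print(s['eef_rot'].T@np.array([0,0,.1])/.5)
E
```

```text
9.5333 [0.4825 0.2173 0.0622] [[-0.8625  0.1112 -0.4937]
 [ 0.096   0.9938  0.0562]
 [ 0.4969  0.0011 -0.8678]] [ 3.3927 -0.737   6.9606] [ 0.0025 -0.0962  0.1097] 0.05872052863732329 85.94561219215393
[ 0.0994  0.0002 -0.1736]
```

Call:
{"method": "carry_out", "body": {
  "motion": "0.02 0 -0.035 0 0 0;0.06 0 -0.105 0 0 0;0.1 0 -0.175 0 0 0;0.14 0 -0.245 0 0 0;0.14 0 -0.245 0 0 0;0.14 0 -0.245 0 0 0"
}}

```text
time: 10.03
eef_pos: [0.4826, 0.2173, 0.2034]
eef_rot: [[-0.863, 0.111, -0.492], [0.096, 0.994, 0.056], [0.496, 0.001, -0.869]]
force: [1.1, 0.4, -4.5]
grip_width: 0.0583
finger_force: 87.0
```

```bash
python3 - <<'E'
from m import *
s=arm.get_state();R=s['eef_rot'];print(s['time'],s['eef_pos'],R,s['force'],s['grip_width'],s['finger_force'],s['joint_positions'])
# target: rotation with tool y=unit y, z fwd 30deg
c,a=np.cos(-.2262),np.sin(-.2262);ux=np.array([c,a,0]);uy=np.array([-a,c,0]);uz=np.array([0,0,1.])
tz=ux*.5-uz*.866;T=np.c_[np.cross(uy,tz),uy,tz]
print(T); print('rotvec/1.5',cv2.Rodrigues(R.T@T)[0].ravel()/1.5)
B=np.array([.59607,-.09464,0])+24*.001*ux+.06*uy+uz*.06
tcp=B+.012*uz+.005*tz;pre=tcp+uz*.09
print('tcp',tcp,'pre',pre,'shift/.5',R.T@(pre-s['eef_pos'])/.5)
E
```

```text
10.0333 [0.4826 0.2173 0.2034] [[-0.8633  0.1112 -0.4923]
 [ 0.096   0.9938  0.0561]
 [ 0.4955  0.0011 -0.8686]] [ 1.1478  0.4144 -4.4997] 0.058343933045002835 86.998450756073 [ 0.1425  0.614   1.236   0.1289  1.794  -1.3209]
[[-0.8439  0.2243  0.4873]
 [ 0.1942  0.9745 -0.1121]
 [-0.5     0.     -0.866 ]]
rotvec/1.5 [ 0.001  -0.6939  0.0801]
tcp [ 0.6354 -0.0421  0.0677] pre [ 0.6354 -0.0421  0.1577] shift/.5 [-0.3588 -0.4817 -0.1001]
```

Call:
{"method": "carry_out", "body": {
  "motion": "-0.339 -0.482 -0.135 0.001 -0.694 0.08;-0.339 -0.482 -0.135 0.001 -0.694 0.08;-0.339 -0.482 -0.135 0.001 -0.694 0.08;-0.339 -0.482 -0.135 0.001 -0.694 0.08;-0.339 -0.482 -0.135 0.001 -0.694 0.08;-0.339 -0.482 -0.135 0.001 -0.694 0.08;-0.339 -0.482 -0.135 0.001 -0.694 0.08;-0.339 -0.482 -0.135 0.001 -0.694 0.08;-0.339 -0.482 -0.135 0.001 -0.694 0.08;-0.339 -0.482 -0.135 0.001 -0.694 0.08;-0.339 -0.482 -0.135 0.001 -0.694 0.08;-0.339 -0.482 -0.135 0.001 -0.694 0.08"
}}

```text
time: 11.03
eef_pos: [0.6344, -0.042, 0.1748]
eef_rot: [[-0.848, 0.223, 0.481], [0.193, 0.975, -0.112], [-0.494, -0.002, -0.87]]
force: [-0.5, 0.7, -2.9]
grip_width: 0.0587
finger_force: 87.5
```

```bash
cat > n.py <<'E'
from m import *
c,a=np.cos(-.2262),np.sin(-.2262);ux=np.array([c,a,0]);uy=np.array([-a,c,0]);uz=np.array([0,0,1.])
U=np.c_[ux,uy,uz];O=np.array([.59607,-.09464,0])
def inunit(W): return (W-O)@U
E
python3 - <<'E'
from n import *
s=arm.get_state();R=s['eef_rot'];print(s['time'],s['eef_pos'],s['grip_width'],s['finger_force'],s['joint_positions']);print(R.T@U)
print('tcp in unit',inunit(s['eef_pos']))
p=look('wrist','w4.png');X=inunit(cloud(p))
q=X.reshape(-1,3);q=q[(abs(q[:,0]-.022)<.02)&(abs(q[:,1]-.06)<.027)&(q[:,2]>.1)&(q[:,2]<.25)]
print(len(q),np.percentile(q,[1,50,99],axis=0))
for k in range(3):
    A=np.c_[q[:,1:],np.ones(len(q))];cc=np.linalg.lstsq(A,q[:,0],rcond=None)[0];e=abs(A@cc-q[:,0]);q=q[e<[.006,.004,.002][k]]
print('face x = ',cc,len(q),'z range',np.percentile(q[:,2],[0,.5,99.5,100]),'x mean',q[:,0].mean())
E
```

```text
11.0333 [ 0.6344 -0.042   0.1748] 0.05866811498927491 87.45507717132568 [-0.2551  0.4033  1.6539  0.0245  0.5683 -1.6183]
[[-0.8696 -0.0017 -0.4937]
 [-0.001   1.     -0.0018]
 [ 0.4937 -0.0011 -0.8696]]
tcp in unit [0.0256 0.0599 0.1748]
31565 [[0.0186 0.0335 0.1263]
 [0.0199 0.0601 0.1763]
 [0.0258 0.0864 0.2046]]
face x =  [0.0031 0.0138 0.0174] 30647 z range [0.124  0.1256 0.2046 0.2051] x mean 0.019939556112557554
```

View pics/w4.png

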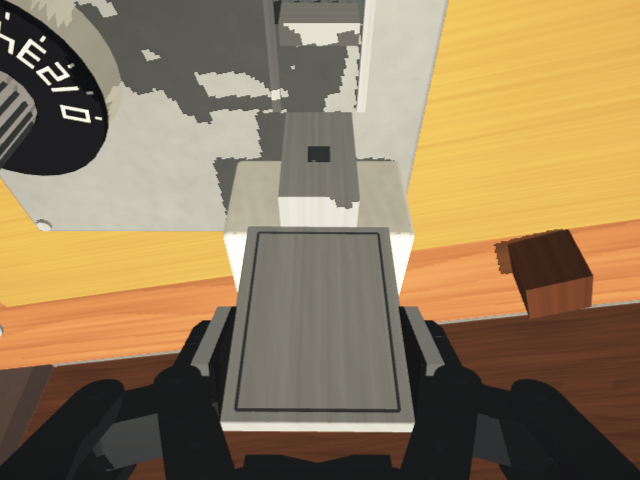

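Call:
{"method": "carry_out", "body": {
  "motion": "0.025 0 0.043 0 -0.009 0;0.05 0 0.086 0 -0.009 0;0.075 0 0.129 0 -0.009 0;0.09 0 0.155 0 -0.009 0;0.102 0 0.172 0 -0.009 0;0.102 0 0.172 0 -0.009 0;0.102 0 0.172 0 -0.009 0;0.102 0 0.172 0 -0.009 0"
}}

```text
time: 11.75
eef_pos: [0.6336, -0.0421, 0.0768]
eef_rot: [[-0.839, 0.224, 0.496], [0.192, 0.975, -0.115], [-0.509, -0.002, -0.861]]
force: [1.0, 0.0, -3.6]
grip_width: 0.0586
finger_force: 88.0
```

```bash
cat > chk.py <<'E'
from n import *
s=arm.get_state();R=s['eef_rot'];print(s['time'],s['force'],s['grip_width'],s['finger_force']);print('tcp',inunit(s['eef_pos']))
p=look('wrist','w5.png');X=inunit(cloud(p));Q=X.reshape(-1,3)
q=Q[(abs(Q[:,0]-.017)<.008)&(abs(Q[:,1]-.06)<.029)&(Q[:,2]>.01)&(Q[:,2]<.15)]
for k in range(3):
    A=np.c_[q[:,1:],np.ones(len(q))];cc=np.linalg.lstsq(A,q[:,0],rcond=None)[0];e=abs(A@cc-q[:,0]);q=q[e<[.006,.004,.002][k]]
print('face x = ',cc,len(q),'z',np.percentile(q[:,2],[.5,99.5]),'y',np.percentile(q[:,1],[.5,99.5]),'x',q[:,0].mean())
g=Q[(abs(Q[:,1]-.06)<.025)&(Q[:,2]>.0925)&(Q[:,2]<.0975)&(Q[:,0]>.025)&(Q[:,0]<.075)]
if len(g): print('nose top',len(g),np.percentile(g,[1,99],axis=0))
E
python3 chk.py
```

```text
11.75 [ 0.9653  0.0002 -3.5525] 0.058626065565945934 88.03639054298401
tcp [0.0248 0.0596 0.0768]
face x =  [ 0.0011 -0.0035  0.0196] 35026 z [0.0198 0.1097] y [0.0313 0.0885] x 0.019411436246368447
```

Call:
{"method": "carry_out", "body": {
  "motion": "0.003 0 0.005 0 0 0;0.005 0 0.009 0 0 0;0.006 0 0.01 0 0 0;0.006 0 0.01 0 0 0;0.007 0 0.012 0 0 0;0.007 0 0.012 0 0 0;0.007 0 0.012 0 0 0"
}}

```text
time: 12.38
eef_pos: [0.6328, -0.0421, 0.0684]
eef_rot: [[-0.84, 0.224, 0.494], [0.192, 0.975, -0.115], [-0.507, -0.002, -0.862]]
force: [-0.6, 0.3, -3.7]
grip_width: 0.0586
finger_force: 88.0
```

Call:
{"method": "carry_out", "body": {
  "motion": "0.001 0 0.002 0 0 0;0.001 0 0.002 0 0 0;0.001 0 0.002 0 0 0"
}}

```text
time: 12.63
eef_pos: [0.6329, -0.0422, 0.0674]
eef_rot: [[-0.84, 0.224, 0.494], [0.192, 0.975, -0.115], [-0.508, -0.002, -0.862]]
force: [0.1, -0.6, -2.4]
grip_width: 0.0581
finger_force: 88.1
```

Call:
{"method": "carry_out", "body": {
  "motion": "0.001 0 0.002 0 0 0;0.001 0 0.002 0 0 0;0.001 0 0.002 0 0 0"
}}

```text
time: 12.88
eef_pos: [0.6335, -0.0423, 0.0673]
eef_rot: [[-0.839, 0.224, 0.496], [0.192, 0.975, -0.116], [-0.51, -0.002, -0.86]]
force: [-2.3, 0.9, 5.3]
grip_width: 0.0584
finger_force: 88.6
```

```bash
python3 chk.py
```

```text
12.8833 [-2.2629  0.9064  5.3218] 0.058404047011789424 88.59330654144287
tcp [0.0247 0.0594 0.0673]
face x =  [0.0011 0.0029 0.019 ] 34621 z [0.0198 0.1002] y [0.0313 0.0884] x 0.01934183596081436
nose top 1385 [[0.0461 0.0405 0.0948]
 [0.0644 0.0796 0.0955]]
```

Call:
{"method": "carry_out", "body": {
  "motion": "0 0 0 0 0 0;0 0 0 0 0 0;0 0 0 0 0 0;0 0 0 0 0 0;0 0 0 0 0 0;0 0 0 0 0 0",
  "grip": 1
}}

```text
time: 13.43
eef_pos: [0.6329, -0.0422, 0.0662]
eef_rot: [[-0.84, 0.224, 0.494], [0.192, 0.975, -0.115], [-0.508, -0.002, -0.862]]
force: [-0.7, -0.2, 0.4]
grip_width: 0.0855
finger_force: 0.0
```

```bash
python3 chk.py
```

```text
13.4333 [-0.7065 -0.2209  0.3757] 0.08549570917583894 0.0
tcp [0.0241 0.0594 0.0662]
face x =  [0.0002 0.0012 0.0188] 35177 z [0.0199 0.1002] y [0.0313 0.0887] x 0.01887249675170096
nose top 1121 [[0.0463 0.0406 0.0947]
 [0.064  0.0795 0.0955]]
```

View pics/w5.png

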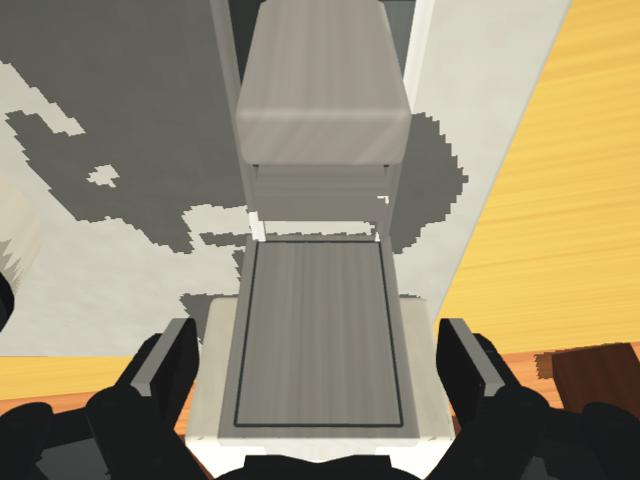

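The blank stands upright at (318,335), centred, with the fingers clear of it. I'll back off along the tool axis.

Call:
{"method": "carry_out", "body": {
  "motion": "0 0 -0.04 0 0 0;0 0 -0.1 0 0 0;0 0 -0.18 0 0 0;0 0 -0.26 0 0 0;0 0 -0.32 0 0 0;0 0 -0.32 0 0 0;0 0 -0.32 0 0 0;0 0 -0.32 0 0 0"
}}

```text
time: 14.15
eef_pos: [0.5537, -0.0237, 0.2035]
eef_rot: [[-0.84, 0.224, 0.494], [0.192, 0.975, -0.115], [-0.507, -0.002, -0.862]]
force: [-0.6, 0.4, -0.4]
grip_width: 0.0854
finger_force: 0.0
```

```bash
cat > go.py <<'E'
import sys
from n import *
# target in unit: x y z, tool down
s=arm.get_state();R=s['eef_rot'];t=O+U@np.array([float(v) for v in sys.argv[1:4]])
T=np.c_[-ux,uy,-uz]
print(s['time'],'tcp unit',inunit(s['eef_pos']),'shift',R.T@(t-s['eef_pos'])/.5,'rot',cv2.Rodrigues(R.T@T)[0].ravel()/1.5)
E
python3 go.py -.105 .06 .2; python3 chk.py
```

```text
14.15 tcp unit [-0.0572  0.0596  0.2035] shift [ 0.086   0.0008 -0.0425] rot [-0.0011  0.3543  0.0004]
14.15 [-0.5798  0.3922 -0.3727] 0.08543410735407891 0.0
tcp [-0.0572  0.0596  0.2035]
face x =  [0.0005 0.0243 0.018 ] 6933 z [0.0195 0.1006] y [0.0313 0.0888] x 0.01955018442074304
nose top 1447 [[0.0337 0.0405 0.0941]
 [0.065  0.0796 0.096 ]]
```

Call:
{"method": "carry_out", "body": {
  "motion": "0.086 0.001 -0.043 -0.001 0.354 0;0.086 0.001 -0.043 -0.001 0.354 0;0.086 0.001 -0.043 -0.001 0.354 0;0.086 0.001 -0.043 -0.001 0.354 0;0.086 0.001 -0.043 -0.001 0.354 0;0.086 0.001 -0.043 -0.001 0.354 0;0.086 0.001 -0.043 -0.001 0.354 0;0.086 0.001 -0.043 -0.001 0.354 0",
  "grip": 0,
  "squeeze": 20
}}

```text
time: 14.87
eef_pos: [0.5068, -0.0124, 0.1999]
eef_rot: [[-0.975, 0.224, 0.001], [0.224, 0.975, -0.0], [-0.001, -0.0, -1.0]]
force: [-0.1, 0.4, 0.3]
grip_width: 0.0001
finger_force: 0.0
```

```bash
python3 go.py -.105 .06 .068; python3 - <<'E'
from n import *
p=look('wrist');Q=inunit(cloud(p)).reshape(-1,3)
for n,lo,hi in [('post',[-.1,.03,.07],[-.04,.09,.08]),('jaw',[-.05,.03,.045],[0,.09,.058]),('blank top',[.005,.02,.09],[.028,.1,.106])]:
    q=Q[np.all((Q>lo)&(Q<hi),1)];print(n,len(q),np.percentile(q,[1,99],axis=0) if len(q) else '')
E
```

```text
14.8667 tcp unit [-0.1055  0.0602  0.1999] shift [-0.0008 -0.0002  0.2638] rot [-0.0002  0.0005  0.0005]
post 815 [[-0.0753  0.0454  0.0704]
 [-0.0636  0.0748  0.0764]]
jaw 53 [[-0.0358  0.042   0.0453]
 [-0.0342  0.0777  0.0538]]
blank top 133 [[0.0179 0.0561 0.0972]
 [0.0269 0.0636 0.1012]]
```

Call:
{"method": "carry_out", "body": {
  "motion": "0 0 0.264 0 0 0;0 0 0.264 0 0 0;0 0 0.264 0 0 0;0 0 0.264 0 0 0;0 0 0.264 0 0 0;0 0 0.264 0 0 0;0 0 0.264 0 0 0"
}}

```text
time: 15.5
eef_pos: [0.5087, -0.0129, 0.0713]
eef_rot: [[-0.975, 0.224, 0.006], [0.224, 0.975, -0.002], [-0.006, -0.0, -1.0]]
force: [-0.2, -0.5, 0.8]
grip_width: 0.0
finger_force: 0.0
```

Call:
{"method": "carry_out", "body": {
  "motion": "-0.012 0 0 0 0 0;-0.024 0 0 0 0 0;-0.036 0 0 0 0 0;-0.048 0 0 0 0 0;-0.06 0 0 0 0 0;-0.072 0 0 0 0 0;-0.084 0 0 0 0 0;-0.096 0 0 0 0 0;-0.104 0 0 0 0 0;-0.11 0 0 0 0 0;-0.114 0 0 0 0 0;-0.114 0 0 0 0 0"
}}

```text
time: 16.5
eef_pos: [0.5633, -0.0254, 0.0688]
eef_rot: [[-0.975, 0.224, 0.002], [0.224, 0.975, -0.001], [-0.002, -0.0, -1.0]]
force: [0.2, -0.4, -0.1]
grip_width: 0.0001
finger_force: 0.0
```

```bash
cat > jaw.py <<'E'
from n import *
s=arm.get_state();print(s['time'],inunit(s['eef_pos']),s['force'])
p=look('top');Q=inunit(cloud(p)).reshape(-1,3)
for n,lo,hi in [('blank top',[.0,.02,.093],[.029,.1,.106]),('nosetop',[.027,.035,.09],[.07,.085,.099])]:
    q=Q[np.all((Q>lo)&(Q<hi),1)];print(n,len(q),np.percentile(q,[1,99],axis=0) if len(q) else '')
E
python3 jaw.py
```

```text
16.5 [-0.0475  0.0601  0.0688] [ 0.1804 -0.3842 -0.1329]
blank top 0 
nosetop 29 [[0.0613 0.0367 0.0901]
 [0.0699 0.0788 0.0982]]
```

Call:
{"method": "carry_out", "body": {
  "motion": "-0.004 0 0 0 0 0;-0.008 0 0 0 0 0;-0.012 0 0 0 0 0;-0.014 0 0 0 0 0;-0.014 0 0 0 0 0"
}}

```text
time: 16.97
eef_pos: [0.5698, -0.0269, 0.0689]
eef_rot: [[-0.975, 0.224, 0.001], [0.224, 0.975, -0.001], [-0.001, -0.0, -1.0]]
force: [-4.0, 0.4, 1.1]
grip_width: -0.0001
finger_force: 1.4
```

```bash
python3 - <<'E'
from n import *
s=arm.get_state();print(s['time'],inunit(s['eef_pos']),s['force'])
look('side','s6.png');a=cv2.imread('pics/s6.png')[200:350,270:450]
cv2.imwrite('pics/c6.png',cv2.resize(a,None,fx=4,fy=4,interpolation=cv2.INTER_CUBIC))
E
```

```text
16.9667 [-0.0408  0.0601  0.0689] [-3.9587  0.3791  1.0755]
```

View pics/c6.png

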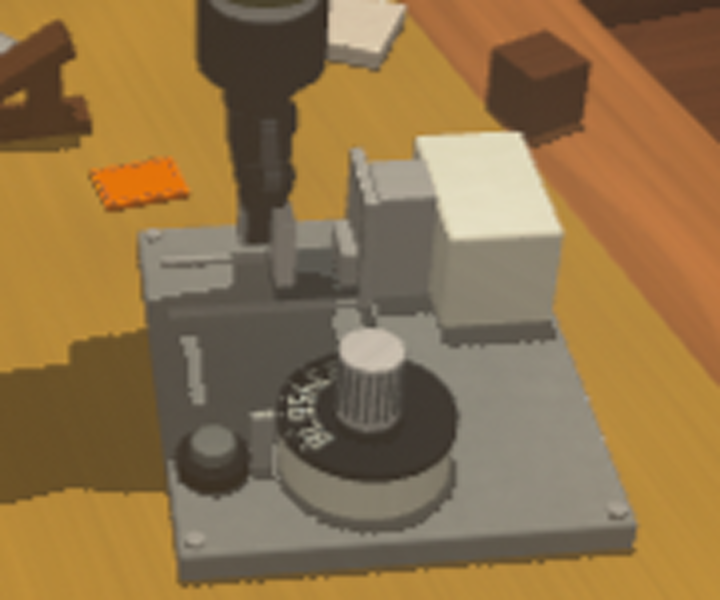

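The jaw face at crop (345,255) is almost on the upright blank at (362,195). I'll keep pushing slowly until the force rises.

Call:
{"method": "carry_out", "body": {
  "motion": "-0.002 0 0 0 0 0;-0.004 0 0 0 0 0;-0.006 0 0 0 0 0;-0.006 0 0 0 0 0"
}}

```text
time: 17.35
eef_pos: [0.5721, -0.0274, 0.0688]
eef_rot: [[-0.975, 0.224, -0.001], [0.224, 0.975, -0.0], [0.001, -0.0, -1.0]]
force: [-6.7, 1.5, 4.2]
grip_width: 0.0001
finger_force: 3.7
```

Call:
{"method": "carry_out", "body": {
  "motion": "-0.002 0 0 0 0 0;-0.004 0 0 0 0 0;-0.004 0 0 0 0 0"
}}

```text
time: 17.6
eef_pos: [0.5722, -0.0274, 0.0688]
eef_rot: [[-0.975, 0.223, -0.006], [0.223, 0.975, 0.001], [0.006, -0.001, -1.0]]
force: [-19.7, 2.0, 13.4]
grip_width: -0.0001
finger_force: 9.6
```

The jaw has stalled at about 20 N, where I expected it to clamp. I'll back off and rise.

Call:
{"method": "carry_out", "body": {
  "motion": "0.02 0 0 0 0 0;0.06 0 0 0 0 0;0.08 0 0 0 0 0;0.08 0 0 0 0 0;0.08 0 -0.1 0 0 0;0.08 0 -0.2 0 0 0;0.08 0 -0.2 0 0 0;0.08 0 -0.2 0 0 0"
}}

```text
time: 18.27
eef_pos: [0.5384, -0.0197, 0.1737]
eef_rot: [[-0.975, 0.224, 0.011], [0.224, 0.975, -0.003], [-0.012, -0.001, -1.0]]
force: [0.0, -0.4, 1.0]
grip_width: 0.0002
finger_force: 0.0
```

```bash
python3 go.py -.085 -.1 .1; python3 - <<'E'
from n import *
p=look('wrist','w7.png');Q=inunit(cloud(p)).reshape(-1,3)
for n,lo,hi in [('post',[-.06,.03,.068],[.0,.09,.08]),('jawtop',[-.02,.03,.049],[.025,.09,.056]),('blank top',[.005,.02,.0975],[.04,.1,.106]),('blank face',[.012,.035,.06],[.029,.085,.097])]:
    q=Q[np.all((Q>lo)&(Q<hi),1)];print(n,len(q),np.percentile(q,[1,50,99],axis=0) if len(q) else '')
q=q[q[:,1]<.08];print(np.polyfit(q[:,2],q[:,0],1),np.polyfit(q[:,1],q[:,0],1))
q=Q[np.all((Q>[-.11,-.12,.03])&(Q<[-.06,-.08,.06]),1)];print('button',len(q),q.mean(0) if len(q) else '')
E
```

```text
18.2667 tcp unit [-0.073   0.0601  0.1737] shift [ 0.026  -0.32    0.1472] rot [-0.0003  0.0078  0.0004]
post 49 [[-0.0285  0.0452  0.0682]
 [-0.0277  0.0717  0.0709]
 [-0.0254  0.0749  0.075 ]]
jawtop 0 
blank top 30 [[0.0267 0.057  0.0988]
 [0.0285 0.0597 0.0998]
 [0.0297 0.0624 0.101 ]]
blank face 0 Traceback (most recent call last):
  File "<stdin>", line 5, in <module>
    raise TypeError("expected non-empty vector for x")
TypeError: expected non-empty vector for x
```

View pics/w7.png

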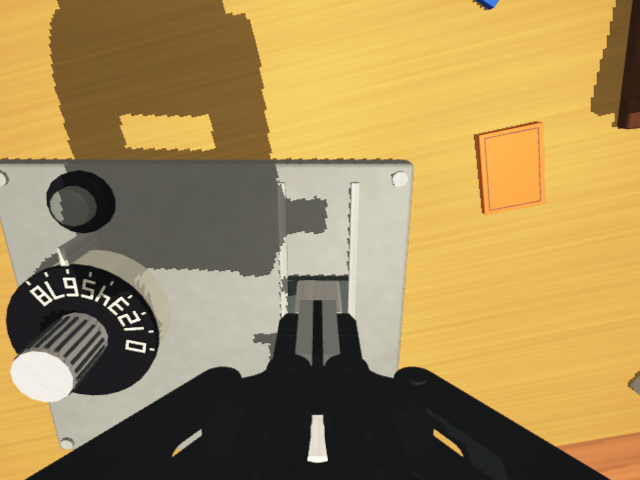

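The blank is flat against the nose, with its back edge at unit x 29.7 mm. The sleeve still reads 6 at (65,258). Next is the button.

Call:
{"method": "carry_out", "body": {
  "motion": "0.026 -0.32 0 0 0.006 0;0.026 -0.32 0 0 0.006 0;0.026 -0.32 0 0 0.006 0;0.026 -0.32 0 0 0.006 0;0.026 -0.32 0 0 0.006 0;0.026 -0.32 0.08 0 0.006 0;0.026 -0.32 0.16 0 0.006 0;0.026 -0.32 0.2 0 0.006 0;0.026 -0.32 0.2 0 0.006 0;0.026 -0.32 0.2 0 0.006 0"
}}

```text
time: 19.15
eef_pos: [0.4871, -0.1719, 0.068]
eef_rot: [[-0.975, 0.224, -0.009], [0.224, 0.975, 0.003], [0.01, 0.001, -1.0]]
force: [-0.1, -0.4, 0.0]
grip_width: 0.0
finger_force: 0.0
```

```bash
python3 go.py -.085 -.1 .058
```

```text
19.15 tcp unit [-0.0889 -0.0997  0.068 ] shift [-0.008  -0.0006  0.0199] rot [ 0.0004 -0.0066  0.0005]
```

Call:
{"method": "carry_out", "body": {
  "motion": "-0.008 0 0 0 -0.006 0;-0.008 0 0.01 0 -0.006 0;-0.008 0 0.02 0 -0.006 0;-0.008 0 0.024 0 -0.006 0;-0.008 0 0.028 0 -0.006 0;-0.008 0 0.032 0 -0.006 0;-0.008 0 0.034 0 -0.006 0;-0.008 0 0.034 0 -0.006 0"
}}

```text
time: 19.82
eef_pos: [0.491, -0.173, 0.0519]
eef_rot: [[-0.975, 0.224, 0.001], [0.224, 0.975, -0.001], [-0.001, -0.0, -1.0]]
force: [-0.4, 0.7, 3.2]
grip_width: -0.0
finger_force: 1.8
```

Call:
{"method": "carry_out", "body": {
  "motion": "0 0 0.003 0 0 0;0 0 0.005 0 0 0;0 0 0.006 0 0 0;0 0 0.006 0 0 0"
}}

```text
time: 20.15
eef_pos: [0.4911, -0.173, 0.0499]
eef_rot: [[-0.975, 0.223, 0.002], [0.223, 0.975, -0.001], [-0.002, -0.0, -1.0]]
force: [-4.8, 2.6, 14.6]
grip_width: 0.0002
finger_force: 7.3
```

Call:
{"method": "carry_out", "body": {
  "motion": "0 0 0.002 0 0 0;0 0 0.004 0 0 0;0 0 0.004 0 0 0;0 0 0.004 0 0 0"
}}

```text
time: 20.48
eef_pos: [0.4912, -0.1731, 0.0495]
eef_rot: [[-0.975, 0.223, 0.002], [0.223, 0.975, -0.001], [-0.002, -0.001, -1.0]]
force: [-10.9, 6.3, 33.3]
grip_width: 0.0
finger_force: 17.0
```

The button has reached its stop: the force climbs steeply with no further travel. I'll let go and retreat.

Call:
{"method": "carry_out", "body": {
  "motion": "0 0 -0.02 0 0 0;0 0 -0.08 0 0 0;0 0 -0.16 0 0 0;0 0 -0.24 0 0 0;0 0 -0.3 0 0 0;0 0 -0.3 0 0 0;0 0 -0.3 0 0 0;0 0 -0.3 0 0 0"
}}

```text
time: 21.15
eef_pos: [0.4903, -0.1727, 0.1957]
eef_rot: [[-0.975, 0.224, -0.0], [0.224, 0.975, 0.0], [0.0, 0.0, -1.0]]
force: [0.0, -0.4, 0.2]
grip_width: -0.0002
finger_force: 0.0
```

```bash
python3 - <<'E'
from n import *
s=arm.get_state();print(s['time'],s['force'])
p=look('wrist');Q=inunit(cloud(p)).reshape(-1,3)
for n,lo,hi in [('button',[-.095,-.11,.03],[-.075,-.09,.06]),('post',[-.06,.03,.068],[.0,.09,.08]),('blank top',[.01,.02,.0975],[.04,.1,.106]),('blank face',[.01,.035,.06],[.028,.085,.097])]:
    q=Q[np.all((Q>lo)&(Q<hi),1)];print(n,len(q),np.percentile(q,[1,50,99],axis=0) if len(q) else '')
q=look('side','s8.png');a=cv2.imread('pics/s8.png')[200:350,270:450]
cv2.imwrite('pics/c8.png',cv2.resize(a,None,fx=4,fy=4,interpolation=cv2.INTER_CUBIC))
E
```

```text
21.15 [ 0.0488 -0.433   0.1856]
button 774 [[-0.0948 -0.1097  0.0322]
 [-0.0858 -0.0998  0.042 ]
 [-0.0753 -0.09    0.0435]]
post 912 [[-0.0285  0.0446  0.0682]
 [-0.024   0.0583  0.0744]
 [-0.0164  0.0738  0.0762]]
blank top 1138 [[0.0211 0.0292 0.0976]
 [0.025  0.059  0.0998]
 [0.0303 0.0885 0.1012]]
blank face 2451 [[0.021  0.0355 0.0605]
 [0.0221 0.06   0.0802]
 [0.0231 0.0844 0.0967]]
```

View pics/c8.png

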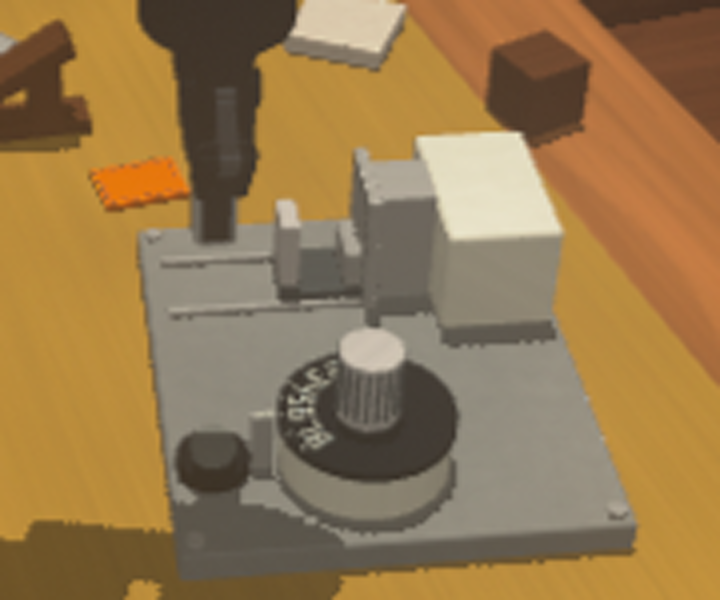

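The blank is clamped flat between jaw and nose at crop (362,200), the button at (212,445) has sprung back up, and nothing is touched.

```bash
python3 -c "
from rig import arm
print(arm.hand_in())"
```

```text
the job is handed in; nothing more can be done
None
```

I handed the job in at about 21 s: the sleeve is clicked in at 6, the blank is clamped upright and centred against the nose, the start button was pressed to its stop and released, and the note pad, burr stand and pen were not touched; the hand-in gave no verdict.

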